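Press the kitchen scissors into their foam pocket

ROBOT

A 6-joint arm with a two-finger parallel gripper is mounted at the origin on a cart in front of the work surface, level with it; the furniture and walls round the work are solid. World frame = base frame: x ahead of the robot, y to its left, z up, the work surface at z = 0. Lengths are in mm, angles in degrees, forces in N, time in s.
With the tool pointing down it reaches from about 300 to 750 mm from the base axis. Payload 8.5 kg.
Tool frame: the origin (TCP) lies on the front face of the gripper's body, between the roots of the fingers; the fingertips stand 73 mm ahead of it and the grasp point (between the pads) lies 54 mm ahead of it; z points along the fingers, y is the line along which they close (so a half turn about z gives the same grasp; the last joint's range is limited). The gripper opens to 85 mm and grips with 20 to 120 N. Pads are 22 mm wide; open, the fingers measure 114 mm over their backs; the gripper's body (76 mm by 85 mm) begins 54 mm behind the grasp point. The pads swing forward as they close: fully open they stand 13 mm farther back than shut.
Start: joints at [55.846, 21.807, 74.336, -0, 83.858, -12.336], TCP at [204.405, 510.587, 303.922] pointing down, gripper open.
Joint ranges: [-178.18, 178.18], [-50.72, 133.34], [12.68, 142.11], [-81.47, 261.47], [9.98, 163.14], [-165.26, 165.26]. Speed limits (degrees/s): [136.94, 136.94, 180, 180, 180, 180].

INTERFACE

Orientations are given as a 3x3 rotation matrix whose columns are the frame's x, y, z axes.
In Python, from bench import manip, optics, job, models gives the robot as it stands.
- The arm moves only by the tool apply_moves, never from a script. Its argument "rows" is a list of rows, each a list of 7 numbers: the shift along the tool's x, y, z in cm, then the turn, a rotation vector about the tool's x, y, z in rad, then the opening, from 0 (shut) to 1 (fully open). A call has exactly 8 rows; each row is the pose to reach, as a shift and turn from the pose commanded when the call began, along the tool's axes at that moment; what a row does not reach only later rows make up. A row lasts 1/10 s, in which the tool goes at most 50 mm and 8.59 degrees, less where a joint would pass 70% of its speed; a pose out of reach is approached as far as the arm can. A call with a gripper value outside its range is refused whole. The fingers move at their own pace and stop on an object; "newtons" is the grip in N (left out, the last holds). Time passes only in rows, so rows that repeat a pose let the fingers close, or fill a call up. It gives the time, the measured TCP pose, the force, the opening and the grip force at its end, in the units of the state.
- manip.sense(): the state, without advancing time (a new reading comes with each control period).
- optics.snapshot(name): name is "scene" or "top" or "wrist"; returns (picture, depth): 400x640x3 uint8, blue, green, red; 400x640 float32, mm along the optical axis (not along the pixel's ray), 0 where there is no reading.
- optics.calibration(name): a dict with "fx", "fy", "cx", "cy" (pixels), "origin" and "attitude" of the camera in the world. Camera axes: x right, y down, z forward; pixel columns grow to the right and rows downward; lengths in mm; the calibration is good to about 2 mm. A picture is of the moment at which its call begins: read the wrist's pose just before it. calibration takes no time and is no camera call; for the wrist camera it gives the pose at the moment of the call.
- job.sign_off(): hands the job in; it is judged then, once.
Trained networks look in the newest picture that a camera, given by its name, has taken for a name from the list of things; names that differ only in an ending like _2 or _b are one class to them, and where a whole thing is asked for, a point or a joint stands for the part that bears it (a point fixed in the world has none). Each returns a list of dicts, best first, with "conf" (0 to 1); they miss things now and then, are a little off and sometimes report something else, mostly with a low value. They report only what shows in the picture. A call takes as long as a camera call.
- models.find_in(label, camera): "extent" ([left, top, right, bottom] in pixels, round what is visible of it).
- models.regions_of(label, camera): "mask" (400x640 bool, what is visible of it) and "extent" ([left, top, right, bottom] in pixels, round what is visible of it).
The state is a dict: "clock": time; "joints": joint angles; "joint_vel": joint speeds; "joint_torque": joint torques, N m; "tool_pos": TCP position; "tcp_rot": TCP orientation; "ft_force": force on the tool from outside, world axes, zero at the start; "torque": the same for the moment, N m; "opening": opening from 0.0 (shut) to 1.0 (fully open); "gripper_force": force on a finger pad.
Only numpy, scipy, OpenCV 4.12 (cv2) and the standard library are available. Lean on these libraries where they do the work, as an engineer would, in place of code of your own. Each camera call takes 0.05 s, during which the arm holds its last target. There are 200 camera calls.

TASK

Put the green-handled kitchen scissors away in the wooden tray on the glass board: lay them in the scissors-shaped foam pocket, blades in the narrow end and handles in the wide end, and press them firmly down into its soft floor so that it visibly gives. Then let go, so that they lie flat on the bottom of the pocket, and leave the teaspoon where it is.

Things in the scene. Friction and masses are not known exactly. Their poses are not given: they have to be found in the camera images.
- scissors_pivot (a point): Shut green-handled scissors lying flat on the purple glass board, 206 mm long, 92 g. Point at mid-length, in the middle of the black pivot cap, a block 26 mm long (x), 22 mm wide (y), 11 mm high that spans the blades: grip it across. It is 5.5 mm above the underside. x runs to the blade tips 103 mm ahead, z up. Handles, 82 mm wide, 11 mm high, end 103 mm behind; centre of mass 46 mm behind.
- pocket (a point): Where scissors_pivot lies when the scissors rest in the pocket; same axes (x to its narrow blade end). Pocket floor 5.5 mm below, foam face 10.5 mm and wooden rim 12.5 mm above. 6 mm free round the scissors, mouth bevelled 7 mm more. A finger trench crosses here: 27 mm either way along x, 58 mm along y, bottom 21.5 mm below, so fingers gripping across the cap fit in.
- pocket_floor (a joint): Press-down of the soft orange pocket floor, m: 0 as found, 0.007 at most, 1 mm per 1.5 N, springs back; 3 mm (about 5 N) is firm enough, the scissors' weight gives under 1 mm. The pocket is cut in dark foam in a fixed light-wood tray, 276 x 156 x 42 mm, on the left of the glass board. A cooker hood hangs 0.69 m above the worktop: lift only about 0.1 m.
- teaspoon: A steel teaspoon, 132 x 26 x 9 mm, lying loose on the bench to the right of the hob; origin in the middle of its underside, x along it. A bystander, to be left alone.

How it is judged (in metres and radians):
On the way:
1. the scissors, lying in their pocket the right way round, are pressed into its soft floor by at least 3 mm (horizontal distance between scissors_pivot and pocket below 0.015 m and angle between the x axis of scissors_pivot and the x axis of pocket, either way round below 0.18 rad and angle between scissors_pivot's own z axis and vertical below 0.12 rad and value of joint pocket_floor above 0.003 m), for 0.1 s.
At the end, for the whole second after the job is handed in: The scissors lie released and at rest on the floor of their pocket: pivot point within 15 mm of the pocket's point seen from above and no more than 4 mm above it, long axes within 10 degrees, flat within 5 degrees; the teaspoon is within 30 mm of where it was (horizontal distance between scissors_pivot and pocket below 0.015 m and angle between the x axis of scissors_pivot and the x axis of pocket, either way round below 0.18 rad and angle between scissors_pivot's own z axis and vertical below 0.09 rad and z of scissors_pivot in the frame of pocket below 0.004 m and linear speed of scissors below 0.02 m/s and distance of teaspoon from where it was at the start of the episode below 0.03 m); the robot touches nothing.
It fails at once if the teaspoon is moved by more than 30 mm (distance of teaspoon from where it was at the start of the episode above 0.03 m).
It also fails if it takes over 35 s, if anything falls off the work surface, if the arm or the gripper's body presses on something with over 40 N, if the wrist force passes 120 N, or if a joint passes its speed limit or range.

## Working session

There is one attempt and no reset: what is moved stays moved. The work goes in short steps, Python scripts to look and compute and a tool call to move; the robot and the scene stay as the last step left them, time stands still between calls to the robot, and variables do not carry over. Pictures are saved under pics/ and viewed, at most 10 in all, crops included, and the job is handed in when it is done.

Besides the shell and the picture viewer there is one more tool, called after ">>>" as name(argument=value, ...), one argument or row to a line, values as JSON. apply_moves: Moves the arm, as the interface text tells. Its arguments: {"type":"object","properties":{"rows":{"type":"array"},"newtons":{"type":"number"}},"required":["rows"]}

```bash
mkdir -p pics; cat > h.py <<'E'
import numpy as np, cv2
from bench import manip, optics, job, models
def world(cam,depth,cal=None):
    c=cal or optics.calibration(cam)
    v,u=np.mgrid[0:400,0:640]
    P=np.stack([(u-c["cx"])/c["fx"]*depth,(v-c["cy"])/c["fy"]*depth,depth],-1)
    return P@np.array(c["attitude"]).T+np.array(c["origin"])
E
python3 - <<'E'
from h import *
s=manip.sense();print(s["clock"],s["tool_pos"],np.round(s["tcp_rot"],3).tolist())
for cam in ["top","wrist"]:
    cal=optics.calibration(cam);p,d=optics.snapshot(cam);cv2.imwrite(f"pics/{cam}1.png",p);W=world(cam,d,cal);np.save(cam+"1.npy",W)
    print(cam,np.round(cal["origin"]),np.round(cal["attitude"],2).tolist())
    for l in ["scissors_pivot","pocket_floor","teaspoon"]:
        for r in models.regions_of(l,cam)[:2]:
            m=r["mask"]&(d>0);q=W[m]
            if len(q)<5: continue
            c=q[:,:2].mean(0);e,V=np.linalg.eigh(np.cov(q[:,:2].T));pr=(q[:,:2]-c)@V
            print(l,round(r["conf"],2),r["extent"],np.round(np.median(q,0),1),"ang",round(np.degrees(np.arctan2(V[1,1],V[0,1])),1),np.round(np.ptp(pr,axis=0)))
E
```

```text
0.0 [204.32702168 510.45360715 303.29741799] [[-0.928, 0.372, -0.001], [0.372, 0.928, -0.001], [0.0, -0.001, -1.0]]
top [ 450.   -7. 1123.] [[0.01, -0.99, 0.16], [-1.0, -0.01, -0.01], [0.01, -0.16, -0.99]]
scissors_pivot 0.94 [294.5, 154.3, 331.2, 244.9] [578.3   8.8  58.3] ang 179.3 [ 83. 202.]
pocket_floor 0.61 [169.0, 140.7, 220.4, 240.7] [578.9 278.1  74.1] ang -159.5 [ 94. 224.]
teaspoon 0.62 [424.7, 212.6, 460.2, 249.7] [ 574.5 -277.7   -3.6] ang -138.1 [ 26. 129.]
wrist [145. 535. 374.] [[0.37, 0.9, 0.24], [0.93, -0.36, -0.1], [-0.0, 0.26, -0.97]]
```

```bash
python3 - <<'E'
import cv2
p=cv2.imread("pics/top1.png");cv2.imwrite("pics/top1c.png",cv2.resize(p[110:290,120:480],(800,400),interpolation=cv2.INTER_CUBIC))
E
```

```text
(no output)
```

View pics/top1c.png

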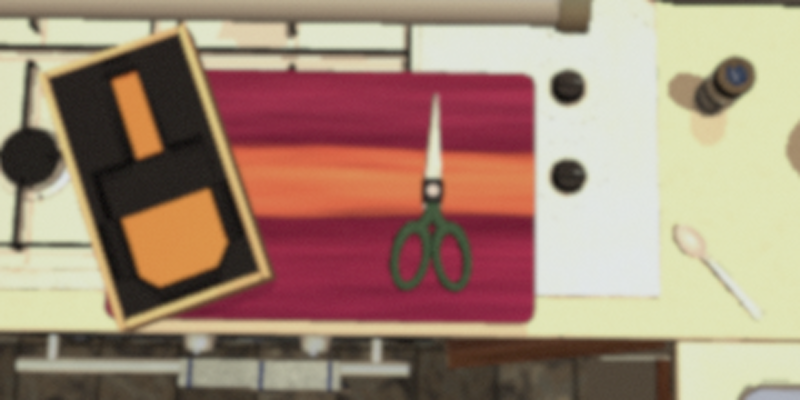

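View pics/wrist1.png

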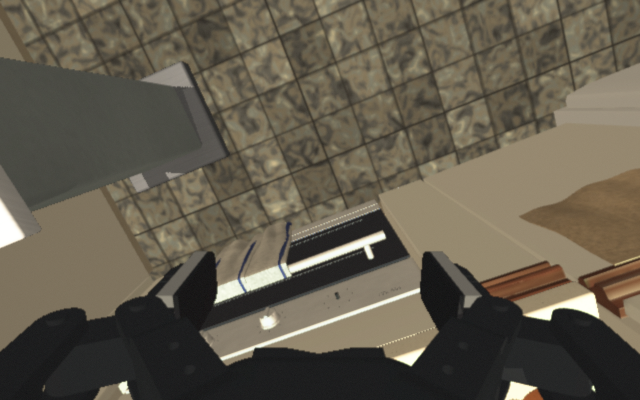

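```bash
python3 - <<'E'
from h import *
W=np.load("top1.npy");p=cv2.imread("pics/top1.png")
def crop(u,v): return int(120+u*.45),int(110+v*.45)
for n,(u,v) in dict(cap=(432,190),board=(350,110),rim=(115,53),foam=(80,110),foam2=(130,300),trench=(150,185),floor=(140,110),floor2=(175,240),counter=(620,250),rimR=(230,170)).items():
    a,b=crop(u,v);print(n,np.round(np.median(W[b-1:b+2,a-1:a+2].reshape(-1,3),0),1),p[b,a])
z=W[...,2];reg=np.zeros(z.shape,bool);reg[120:262,130:245]=1
for lo,hi in [(66,85),(70,85),(76,90),(30,52),(30,55)]:
    m=reg&(z>lo)&(z<hi)
    n,L,S,_=cv2.connectedComponentsWithStats(m.astype(np.uint8));
    for k in np.argsort(-S[1:,4])[:2]+1:
        print(lo,hi,S[k],cv2.minAreaRect(W[L==k][:,:2].astype(np.float32)),np.median(W[L==k],0).round(1))
E
```

```text
cap [623.5   9.   61.5] [183 201 219]
board [709.3  97.   49.9] [ 72  48 149]
rim [756.3 334.7  91.5] [120 178 206]
foam [695.6 364.3  91.4] [32 34 39]
foam2 [504.3 303.8  89.5] [33 37 39]
trench [624.7 299.8  58.4] [31 33 37]
floor [700.7 308.9  74.6] [ 72 142 219]
floor2 [565.9 267.7  74.3] [ 75 145 220]
counter [ 571.2 -195.5   -2.8] [226 230 226]
rimR [636.2 211.1  91.9] [124 186 214]
66 85 [ 171  194   52   47 1508] ((563.948486328125, 265.6785583496094), (83.59908294677734, 102.94876098632812), 20.22126007080078) [566.2 266.8  74.3]
66 85 [160 141  33  69 686] ((661.8739013671875, 318.8890380859375), (64.95596313476562, 157.89105224609375), 85.51148986816406) [689.1 319.6  74.7]
70 85 [ 171  194   52   47 1484] ((563.9220581054688, 265.54754638671875), (82.90998840332031, 103.4643325805664), 20.83351707458496) [566.1 266.5  74.4]
70 85 [160 141  33  69 647] ((661.8739013671875, 318.8890380859375), (64.95596313476562, 157.89105224609375), 85.51148986816406) [691.  318.8  74.9]
76 90 [ 143  132   73   79 1098] ((679.7220458984375, 308.15386962890625), (167.5771026611328, 144.1844482421875), 19.141950607299805) [695.4 331.8  88.3]
76 90 [168 191  68  59 753] ((554.7886352539062, 256.68798828125), (106.57611083984375, 147.68099975585938), 22.16228485107422) [540.6 245.5  87.7]
30 52 [ 211  140   34   98 1284] ((651.7337646484375, 176.91319274902344), (241.6864013671875, 71.99365997314453), 20.33889389038086) [684.  193.2  49.7]
30 52 [197 237  48  18 420] ((506.6175231933594, 219.02932739257812), (38.47340393066406, 106.61225128173828), 0.7111198902130127) [499.1 199.1  49.7]
30 55 [ 197  140   48  115 2124] ((619.9077758789062, 218.57810974121094), (265.2936706542969, 107.26759338378906), 0.0393238328397274) [655.7 195.   50.3]
30 55 [130 137   5  32  86] ((723.73681640625, 442.3940734863281), (7.774942398071289, 75.47071838378906), 89.94132232666016) [727.1 441.2  41.5]
```

>>> apply_moves(
  rows=[
    [-3,-1.6,0.5,0,0,-0.02,1],
    [-7,-3.8,1,0,0,-0.05,1],
    [-11,-5.9,1.5,0,0,-0.08,1],
    [-15,-8,2,0,0,-0.1,1],
    [-19,-10.2,2.5,0,0,-0.13,1],
    [-23,-12.3,3,0,0,-0.16,1],
    [-27,-14.5,3.5,0,0,-0.19,1],
    [-31,-16.6,4,0,0,-0.22,1],
  ],
)

```text
clock: 1.2
tool_pos: [431.4, 239.6, 263.9]
tcp_rot: [[-0.987, 0.159, 0.0], [0.159, 0.987, 0.0], [-0.0, 0.0, -1.0]]
ft_force: [0.4, 0.4, 0.2]
opening: 1.003
gripper_force: 0.0
```

>>> apply_moves(
  rows=[
    [-3.6,-3.3,0.7,0,0,-0.03,1],
    [-7.2,-6.6,1.4,0,0,-0.06,1],
    [-10.8,-10,2.1,0,0,-0.09,1],
    [-14.4,-13.4,2.8,0,0,-0.12,1],
    [-18,-16.8,3.5,0,0,-0.14,1],
    [-20.3,-19,3.8,0,0,-0.16,1],
    [-21.3,-20,3.9,0,0,-0.16,1],
    [-21.3,-20,3.9,0,0,-0.16,1],
  ],
)

```text
clock: 2.0
tool_pos: [609.2, 8.7, 224.4]
tcp_rot: [[-1.0, 0.003, -0.001], [0.003, 1.0, 0.0], [0.001, 0.0, -1.0]]
ft_force: [-0.4, 0.9, 0.1]
opening: 1.002
gripper_force: 0.0
```

```bash
python3 - <<'E'
from h import *
s=manip.sense();print(s["clock"],s["tool_pos"],np.round(s["tcp_rot"],3).tolist())
cal=optics.calibration("wrist");p,d=optics.snapshot("wrist");cv2.imwrite("pics/w2.png",p);W=world("wrist",d,cal);np.save("w2.npy",W)
for r in models.regions_of("scissors_pivot","wrist")[:1]:
    m=r["mask"]&(d>0);q=W[m];q=q[q[:,2]>52]
    c,sz,a=cv2.minAreaRect(q[:,:2].astype(np.float32));print(r["conf"],r["extent"],c,sz,a,np.percentile(q[:,2],[5,50,95]))
    hsv=cv2.cvtColor(p,cv2.COLOR_BGR2HSV)
    k=cv2.dilate(r["mask"].astype(np.uint8),np.ones((9,9)))>0
    k&=(p.max(-1)<75)&(d>0)&(hsv[...,1]<110); n,L,S,C=cv2.connectedComponentsWithStats(k.astype(np.uint8))
    j=np.argsort(-S[1:,4])[:3]+1
    for i in j: print(S[i],C[i],cv2.minAreaRect(W[L==i][:,:2].astype(np.float32)),np.median(W[L==i],0))
E
```

```text
2.0 [609.16080951   8.6884915  224.41662794] [[-1.0, 0.003, -0.001], [0.003, 1.0, 0.0], [0.001, 0.0, -1.0]]
0.9 [255.5, 72.5, 379.6, 340.8] (623.0731201171875, 9.933147430419922) (206.33839416503906, 84.19769287109375) 2.3664822578430176 [56.40991731 60.20767239 62.48066678]
[270  73 108 122 974] [330.39014374 123.33572895] ((553.6739501953125, 21.511747360229492), (88.74359130859375, 60.76102828979492), 20.560884475708008) [553.1162102    8.11464972  59.27335288]
[302 200  28  39 691] [315.46743849 220.74674385] ((621.62451171875, 6.781253814697266), (19.676342010498047, 28.560916900634766), 89.71270751953125) [620.29935204   7.10911833  62.1599444 ]
[263  82  42  83 599] [278.03171953 119.76627713] ((554.4266357421875, -14.396291732788086), (54.5607795715332, 26.453292846679688), 12.913257598876953) [551.02470731 -21.555379    59.06221752]
```

View pics/w2.png

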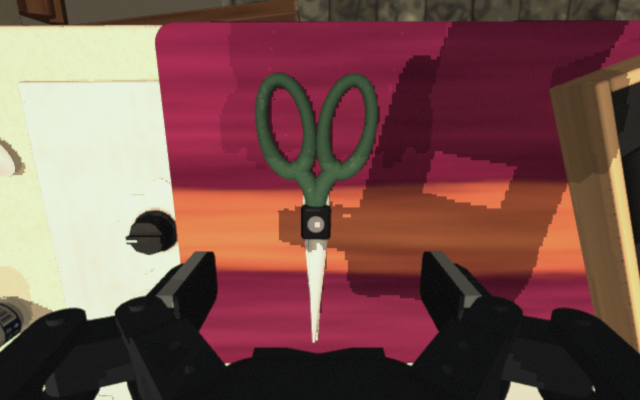

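>>> apply_moves(
  rows=[
    [-0.6,-0.1,2,0,0,0,0.8],
    [-1.2,-0.1,4.5,0,0,0,0.7],
    [-1.25,-0.1,7,0,0,0,0.7],
    [-1.25,-0.1,9,0,0,0,0.7],
    [-1.25,-0.1,9.8,0,0,0,0.7],
    [-1.25,-0.1,9.8,0,0,0,0.7],
    [-1.25,-0.1,9.8,0,0,0,0.4],
    [-1.25,-0.1,9.8,0,0,0,0.1],
  ],
  newtons=60,
)

```text
clock: 2.9
tool_pos: [621.6, 9.0, 128.3]
tcp_rot: [[-1.0, 0.0, 0.002], [0.0, 1.0, -0.0], [-0.002, -0.0, -1.0]]
ft_force: [-0.0, 0.9, -0.2]
opening: 0.369
gripper_force: 0.0
```

>>> apply_moves(
  rows=[
    [0,0,0,0,0,0,0],
    [0,0,0,0,0,0,0],
    [0,0,0,0,0,0,0],
    [0,0,0,0,0,0,0],
    [0,0,0,0,0,0,0],
    [0,0,0,0,0,0,0],
    [0,0,0,0,0,0,0],
    [0,0,0,0,0,0,0],
  ],
  newtons=60,
)

```text
clock: 3.7
tool_pos: [621.5, 8.8, 128.2]
tcp_rot: [[-1.0, 0.001, 0.002], [0.001, 1.0, -0.0], [-0.002, -0.0, -1.0]]
ft_force: [-1.5, -0.1, 6.1]
opening: 0.235
gripper_force: 59.1
```

>>> apply_moves(
  rows=[
    [0,0,-0.5,0,0,0,0],
    [0,0,-1.5,0,0,0,0],
    [0,0,-3,0,0,0,0],
    [0,0,-4.5,0,0,0,0],
    [0,0,-6,0,0,0,0],
    [0,0,-7.5,0,0,0,0],
    [0,0,-8,0,0,0,0],
    [0,0,-8,0,0,0,0],
  ],
)

```text
clock: 4.5
tool_pos: [621.3, 8.7, 207.8]
tcp_rot: [[-1.0, 0.001, 0.001], [0.001, 1.0, -0.0], [-0.001, -0.0, -1.0]]
ft_force: [-1.1, -0.2, -1.2]
opening: 0.229
gripper_force: 58.6
```

```bash
python3 - <<'E'
from h import *
s=manip.sense();print(s["clock"],s["tool_pos"],np.round(s["tcp_rot"],3).tolist(),s["ft_force"])
cal=optics.calibration("wrist");p,d=optics.snapshot("wrist");cv2.imwrite("pics/w3.png",p);W=world("wrist",d,cal);np.save("w3.npy",W)
for r in models.regions_of("scissors_pivot","wrist")[:1]:
    m=r["mask"]&(d>0);q=W[m];t=np.median(q[:,2]);q=q[abs(q[:,2]-t)<25]
    print(r["conf"],r["extent"],cv2.minAreaRect(q[:,:2].astype(np.float32)))
    for lo in range(510,730,20):
        k=q[(q[:,0]>lo)&(q[:,0]<lo+20)]
        if len(k): print(lo+10,len(k),"y",k[:,1].min().round(1),k[:,1].max().round(1),"z",np.percentile(k[:,2],[10,50,90]).round(1))
E
```

```text
4.5 [621.33113591   8.70920316 207.77242187] [[-1.0, 0.001, 0.001], [0.001, 1.0, -0.0], [-0.001, -0.0, -1.0]] [-1.14475937 -0.21365656 -1.17376841]
0.88 [208.9, 9.1, 421.7, 355.1] ((596.647216796875, 8.269859313964844), (151.36668395996094, 83.02201843261719), 0.43383005261421204)
520 2512 y -29.5 45.1 z [137.4 139.2 140.3]
540 5655 y -33.4 49.4 z [136.9 139.1 140.4]
560 4930 y -33.6 49.2 z [137.2 139.3 140.5]
580 6177 y -30.1 46.6 z [137.6 139.5 140.6]
600 2398 y -17.7 33.0 z [137.5 139.6 140.6]
620 2053 y -1.1 19.4 z [140.1 141.7 143. ]
640 1200 y -0.8 18.6 z [135.5 137.  142.1]
660 968 y 1.9 16.7 z [135.  136.4 137.2]
680 69 y 4.6 15.0 z [135.7 136.5 137.2]
```

View pics/w3.png

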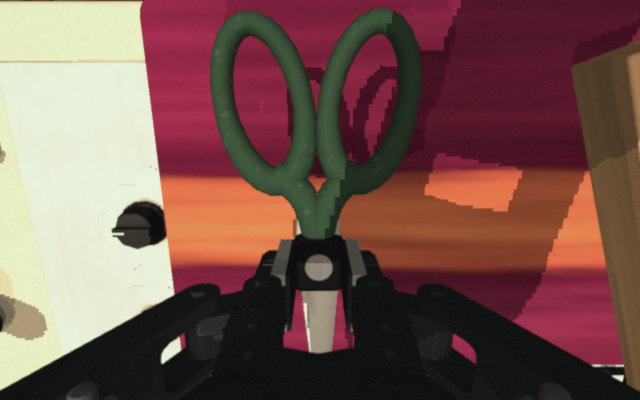

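```bash
python3 - <<'E'
from h import *
W3=np.load("w3.npy");print("button",W3[262:273,314:325].reshape(-1,3).mean(0))
W=np.load("top1.npy");p=cv2.imread("pics/top1.png");c=optics.calibration("top")
A=np.array(c["attitude"]);o=np.array(c["origin"])
def plane(px,z):
    px=np.asarray(px,float).reshape(-1,2)
    r=np.c_[(px[:,0]-c["cx"])/c["fx"],(px[:,1]-c["cy"])/c["fy"],np.ones(len(px))]@A.T
    return (o+r*((z-o[2])/r[:,2])[:,None])[:,:2]
z=W[...,2];reg=np.zeros(z.shape,np.uint8);reg[120:262,130:222]=1
hsv=cv2.cvtColor(p,cv2.COLOR_BGR2HSV)
m=reg*(cv2.inRange(hsv,(5,130,120),(22,255,255))>0)*((z>66)&(z<84))
m=m.astype(np.uint8);n,L,S,C=cv2.connectedComponentsWithStats(m)
for i in np.argsort(-S[1:,4])[:2]+1:
    ys,xs=np.where(L==i);q=plane(np.c_[xs,ys],74)
    print(S[i],cv2.minAreaRect(q.astype(np.float32)),q.mean(0))
# outline of tray: high points
m=((z>80)&(z<105)).astype(np.uint8);m[:, :120]=0;m[:,250:]=0
m=cv2.morphologyEx(m,cv2.MORPH_OPEN,np.ones((3,3)));n,L,S,C=cv2.connectedComponentsWithStats(m);i=np.argmax(S[1:,4])+1
ys,xs=np.where(L==i);q=plane(np.c_[xs,ys],92);print("tray",S[i],cv2.minAreaRect(q.astype(np.float32)))
E
```

```text
button [623.57227499   9.08651247 142.82262707]
[ 175  195   47   44 1383] ((566.4169311523438, 264.3930358886719), (78.30262756347656, 93.35774230957031), 20.754127502441406) [567.44231155 265.49090354]
[170 142  23  40 456] ((695.1103515625, 312.7119140625), (89.28691864013672, 28.475322723388672), 21.219970703125) [694.685853   313.44787061]
tray [ 138  121  103  138 5466] ((630.2450561523438, 288.0424499511719), (277.242919921875, 157.5062255859375), 20.8955020904541)
```

>>> apply_moves(
  rows=[
    [-0.1,3,0,0,0,-0.05,0],
    [-0.2,7,0,0,0,-0.1,0],
    [-0.3,11,0,0,0,-0.15,0],
    [-0.4,15,0,0,0,-0.2,0],
    [-0.5,19,0,0,0,-0.25,0],
    [-0.6,23,0,0,0,-0.3,0],
    [-0.8,26.5,0,0,0,-0.34,0],
    [-0.8,27.8,0,0,0,-0.36,0],
  ],
)

```text
clock: 5.4
tool_pos: [628.7, 289.8, 205.5]
tcp_rot: [[-0.935, -0.356, -0.002], [-0.356, 0.935, 0.0], [0.002, 0.001, -1.0]]
ft_force: [0.6, -1.0, -1.8]
opening: 0.234
gripper_force: 58.7
```

>>> apply_moves(
  rows=[
    [0,0,0,0,0,0,0],
    [0,0,0.5,0,0,0,0],
    [0,0,1,0,0,0,0],
    [0,0,1.5,0,0,0,0],
    [0,0,2,0,0,0,0],
    [0,0,2,0,0,0,0],
    [0,0,2,0,0,0,0],
    [0,0,2,0,0,0,0],
  ],
)

```text
clock: 6.2
tool_pos: [629.6, 286.7, 187.2]
tcp_rot: [[-0.936, -0.351, 0.001], [-0.351, 0.936, 0.0], [-0.001, -0.0, -1.0]]
ft_force: [0.7, 0.5, -0.3]
opening: 0.234
gripper_force: 58.7
```

```bash
python3 - <<'E'
from h import *
s=manip.sense();print(s["clock"],s["tool_pos"],np.round(s["tcp_rot"],3).tolist(),s["ft_force"])
cal=optics.calibration("wrist");p,d=optics.snapshot("wrist");cv2.imwrite("pics/w4.png",p);W=world("wrist",d,cal);np.save("w4.npy",W)
for r in models.regions_of("scissors_pivot","wrist")[:1]:
    m=r["mask"]&(d>0);q=W[m];t=np.median(q[:,2]);q=q[abs(q[:,2]-t)<12]
    print(r["conf"],r["extent"],t,cv2.minAreaRect(q[:,:2].astype(np.float32)))
p,d=optics.snapshot("top");cv2.imwrite("pics/t4.png",p)
E
```

```text
6.2 [629.56574268 286.68104136 187.22944136] [[-0.936, -0.351, 0.001], [-0.351, 0.936, 0.0], [-0.001, -0.0, -1.0]] [ 0.73144124  0.45322339 -0.25483149]
0.7 [211.9, 9.0, 422.6, 352.9] 118.85818576040717 ((604.9152221679688, 279.42987060546875), (153.17529296875, 82.4224624633789), 24.868690490722656)
```

View pics/w4.png

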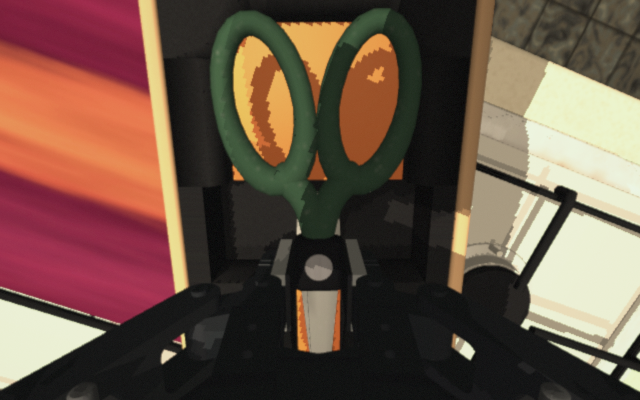

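>>> apply_moves(
  rows=[
    [0,0,0.5,0,0,0,0],
    [0,0,1,0,0,0,0],
    [0,0,1.5,0,0,0,0],
    [0,0,2,0,0,0,0],
    [0,0,2.5,0,0,0,0],
    [0,0,3,0,0,0,0],
    [0,0,3.2,0,0,0,0],
    [0,0,3.2,0,0,0,0],
  ],
)

```text
clock: 7.15
tool_pos: [629.4, 286.7, 154.5]
tcp_rot: [[-0.936, -0.351, -0.001], [-0.351, 0.936, -0.0], [0.001, 0.0, -1.0]]
ft_force: [-0.8, -0.1, -1.5]
opening: 0.234
gripper_force: 58.7
```

>>> apply_moves(
  rows=[
    [0,0,0.1,0,0,0,0],
    [0,0,0.2,0,0,0,0],
    [0,0,0.3,0,0,0,0],
    [0,0,0.4,0,0,0,0],
    [0,0,0.5,0,0,0,0],
    [0,0,0.6,0,0,0,0],
    [0,0,0.6,0,0,0,0],
    [0,0,0.6,0,0,0,0],
  ],
)

```text
clock: 7.95
tool_pos: [629.6, 286.7, 149.3]
tcp_rot: [[-0.936, -0.351, 0.001], [-0.351, 0.936, 0.0], [-0.001, -0.0, -1.0]]
ft_force: [0.2, -0.2, 2.7]
opening: 0.232
gripper_force: 59.1
```

>>> apply_moves(
  rows=[
    [0,0,0.1,0,0,0,0],
    [0,0,0.2,0,0,0,0],
    [0,0,0.25,0,0,0,0],
    [0,0,0.3,0,0,0,0],
    [0,0,0.3,0,0,0,0],
    [0,0,0.3,0,0,0,0],
    [0,0,0.3,0,0,0,0],
    [0,0,0.3,0,0,0,0],
  ],
)

```text
clock: 8.75
tool_pos: [629.6, 286.8, 146.5]
tcp_rot: [[-0.936, -0.352, 0.001], [-0.352, 0.936, 0.0], [-0.001, -0.0, -1.0]]
ft_force: [-1.6, -0.6, 6.9]
opening: 0.229
gripper_force: 59.6
```

```bash
python3 - <<'E'
from h import *
f=[]
for i in range(4):
    p,d=optics.snapshot("wrist"); s=manip.sense(); f.append(s["ft_force"][2])
print(f,s["tool_pos"],s["torque"])
cal=optics.calibration("wrist");cv2.imwrite("pics/w5.png",p);W=world("wrist",d,cal)
hsv=cv2.cvtColor(p,cv2.COLOR_BGR2HSV)
m=(cv2.inRange(hsv,(5,130,60),(22,255,255))>0)&(d>0);m[:,:200]=0;m[:,440:]=0
print("floor z",np.percentile(W[m][:,2],[10,50,90]),m.sum())
k=(cv2.inRange(hsv,(45,40,20),(85,255,255))>0)&(d>0);print("handle z",np.percentile(W[k][:,2],[10,50,90]))
print("foam z",np.median(W[20:50,190:205].reshape(-1,3),0),np.median(W[255:275,314:325].reshape(-1,3),0))
E
```

```text
[np.float64(6.675093628753984), np.float64(6.623862671300086), np.float64(7.05606599825594), np.float64(7.079046401705669)] [629.57539528 286.76656803 146.55085408] [-0.10791691  0.2971918   0.01602006]
floor z [68.97626502 69.87388136 70.85394528] 23745
handle z [77.72161262 79.33721886 80.53551263]
foam z [560.53358359 212.43514947  80.32372028] [630.47283389 287.01985783  81.60804119]
```

View pics/w5.png

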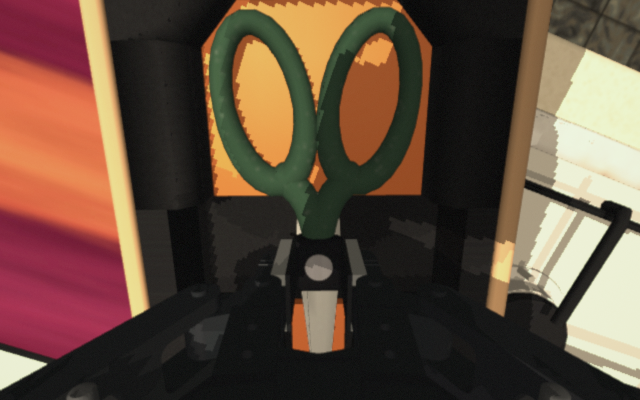

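>>> apply_moves(
  rows=[
    [0,0,0.1,0,0,0,0],
    [0,0,0.1,0,0,0,0],
    [0,0,0.1,0,0,0,0],
    [0,0,-0.1,0,0,0,0],
    [0,0,-0.3,0,0,0,0],
    [0,0,-0.3,0,0,0,0.3],
    [0,0,-0.3,0,0,0,0.5],
    [0,0,-0.3,0,0,0,0.5],
  ],
)

```text
clock: 9.75
tool_pos: [629.3, 286.7, 148.2]
tcp_rot: [[-0.936, -0.351, -0.001], [-0.351, 0.936, -0.0], [0.001, 0.0, -1.0]]
ft_force: [0.2, 0.4, -0.5]
opening: 0.498
gripper_force: 0.0
```

>>> apply_moves(
  rows=[
    [0,0,0,0,0,0,0.5],
    [0,0,0,0,0,0,0.5],
    [0,0,-0.5,0,0,0,0.5],
    [0,0,-1.5,0,0,0,0.5],
    [0,0,-3,0,0,0,0.5],
    [0,0,-5,0,0,0,0.5],
    [0,0,-7.5,0,0,0,0.5],
    [0,0,-8,0,0,0,0.5],
  ],
)

```text
clock: 10.55
tool_pos: [630.1, 287.0, 233.0]
tcp_rot: [[-0.936, -0.352, 0.006], [-0.352, 0.936, 0.002], [-0.007, -0.001, -1.0]]
ft_force: [0.3, 0.4, 0.5]
opening: 0.501
gripper_force: 0.0
```

```bash
python3 - <<'E'
from h import *
cal=optics.calibration("wrist");p,d=optics.snapshot("wrist");cv2.imwrite("pics/w6.png",p);W=world("wrist",d,cal)
s=manip.sense();print(s["clock"],s["tool_pos"],s["ft_force"],s["opening"])
for r in models.regions_of("scissors_pivot","wrist")[:1]:
    m=r["mask"]&(d>0);q=W[m];print(r["conf"],r["extent"],np.percentile(q[:,2],[5,50,95]),cv2.minAreaRect(q[:,:2].astype(np.float32)))
E
```

```text
10.6 [629.92491406 286.87929461 231.93771798] [0.350859   0.71490796 0.37014932] 0.5003160938726734
0.63 [248.0, 44.3, 384.2, 336.3] [78.81529924 83.21876867 85.53081279] ((634.1069946289062, 278.7974548339844), (211.59893798828125, 85.65113830566406), 15.379657745361328)
```

View pics/w6.png

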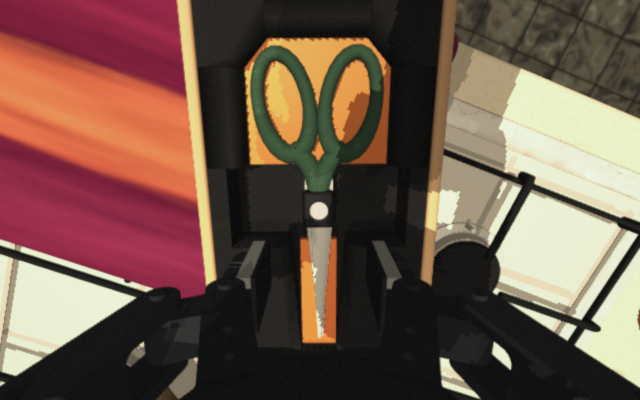

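```bash
python3 -c "
from bench import job
print(job.sign_off())"
```

```text
the job is handed in; nothing more can be done
None
```

The scissors were pressed about 5 mm into the pocket floor (estimated from about 7 N of measured force), then released and seen lying flat and centred the right way round; the arm never went near the teaspoon, and the job was handed in at about 10.6 s (the hand-in gave no verdict).

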